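Sort the loose lathe parts on a welding-shop bench

TASK

Tidy the bench by sorting the five loose parts into their trays: both hexagon nuts lying flat in the round dish, the two bushes standing in the two-bay tray with one bush in each bay, and the turning tool lying flat and lengthwise in the long undivided tray. Leave each part at rest on its tray's floor, not on top of another part or on a rim, and do not disturb the bottle or the hammer.

Things in the scene. Friction and masses are not known exactly. Their poses are not given: they have to be found in the camera images.
- nut_a: plain steel hexagon nut lying flat on the bench, 36 mm across flats, 41.6 mm across corners, 22 mm high, with a dark bore 26 mm wide, about 110 g. Origin at its centre (11 mm above what it lies on), z up; the x axis is square to one pair of flats, and so are the directions 60 and 120 degrees from it. One of two alike.
- nut_b: plain steel hexagon nut lying flat on the bench, 36 mm across flats, 41.6 mm across corners, 22 mm high, with a dark bore 26 mm wide, about 110 g. Origin at its centre (11 mm above what it lies on), z up; the x axis is square to one pair of flats, and so are the directions 60 and 120 degrees from it. One of two alike.
- bush_a: plain turned steel bush (round tube) standing on end, outside diameter 54 mm, bore 38 mm, 40 mm high, about 360 g. Origin at its centre (20 mm above what it stands on), z up along its axis. One of two alike.
- bush_b: plain turned steel bush (round tube) standing on end, outside diameter 54 mm, bore 38 mm, 40 mm high, about 360 g. Origin at its centre (20 mm above what it stands on), z up along its axis. One of two alike.
- turning_tool: lathe turning tool: dark square steel bar, 20 mm wide, 20 mm high and 110 mm long, with a small brass-coloured cutting insert on top of the +x end, about 300 g. Origin midway along its length, width and height (10 mm above what it lies on; the bar reaches 55 mm to either end); x along the bar, z up.
- dish: round shallow sheet-metal dish for the nuts, fixed to the bench. Flat floor 4 mm thick with radius 79 mm, wall leaning outwards, rim radius 88 mm outside, 22 mm high. Origin at the centre of its underside, on the bench, z up.
- bay_tray: rectangular sheet-metal tray for the bushes, fixed to the bench, parted by one wall into two equal bays. Outside 130 mm along x and 166 mm along y, walls and divider 3 mm thick and 25 mm high, floor 4 mm thick. The divider runs along x through the middle, so each bay is 124 mm (x) by 78.5 mm (y) inside and the bay centres lie at y = +41 and -41 mm. Origin at the centre of its underside, on the bench, z up.
- trough: long undivided sheet-metal tray for the turning tool, fixed to the bench. Outside 170 mm along x (its length) and 96 mm along y, walls 3 mm thick and 20 mm high, floor 4 mm thick (164 by 90 mm inside). Origin at the centre of its underside, on the bench, z up.
- bottle: bystander: clear plastic bottle with a red cap standing at the left of the work, 68 mm diameter, 190 mm high. Origin at the centre of its underside. Leave it alone.
- hammer: bystander: hammer lying at the right of the work, about 260 mm long and 26 mm high, origin on the underside midway along, along its x axis, handle towards -x. Leave it alone.
Not all that is in view belongs to the job. What is shaped like the nut_a but red is not meant. What is shaped like the nut_b but turquoise is not meant.

How it is judged:
By the outcome, as a careful person would: the job done as asked, in the order asked, and still so for the second after the job is handed in, with the robot touching nothing.
It also fails if it takes over 115 s, if anything falls off the work surface, if the arm or the gripper's body presses on something with over 40 N, if the wrist force passes 120 N, or if a joint passes its speed limit or range.

ROBOT

A 6-joint arm with a two-finger parallel gripper is mounted at the origin on the work surface. World frame = base frame: x ahead of the robot, y to its left, z up, the work surface at z = 0. Lengths are in m, angles in rad, forces in N, time in s.
With the tool pointing down it reaches from about 0.325 to 0.775 m from the base axis. Payload 9.3 kg.
Tool frame: the origin (TCP) lies midway between the tips of the shut fingers; the grasp point (between the pads) lies 19 mm behind it (robot.grasp_offset is the distance from the TCP to the grasp point, in m); z points along the fingers, y is the line along which they close (so a half turn about z gives the same grasp; the last joint's range is limited). The gripper opens to 85 mm and grips with 20 to 120 N. Pads are 22 mm wide; open, the fingers measure 114 mm over their backs; the gripper's body (76 mm by 85 mm) begins 54 mm behind the grasp point. The pads swing forward as they close: fully open they stand 13 mm farther back than shut.
Start: joints at [-1.393, 0.259, 0.021, 1.334, 0, 1.418], TCP at [0.179, -0.52, 0.231] pointing down, gripper open.
Joint ranges: [-3.04, 3.04], [-0.91, 1.82], [-1.04, 1.36], [-1.92, 1.95], [-1.52, 1.45], [-3.14, 3.14]. Speed limits (rad/s): [2.22, 2.22, 2.79, 3.14, 3.14, 3.14].

INTERFACE

Orientations are given as a unit quaternion [x, y, z, w].
In Python, from cell import robot gives the robot as it stands.
- The arm moves only by the shell command python3 -m crank 'ROWS' [FORCE]. ROWS is a JSON object of lists of equal length, an entry for each row: "xyz": the shift along the tool's x, y, z in mm, a list of three; "dr": the turn, a rotation vector about the tool's x, y, z in rad, a list of three; "jaw": the closure, from 0 (fully open) to 1 (shut). In form: {"xyz": [[tx, ty, tz], ...], "dr": [[rx, ry, rz], ...], "jaw": [jaw, ...]}. A call has 1 to 20 rows; each row shifts and turns the commanded pose from where the row before left it, along the tool's axes as they then stand; what a row does not reach is not made up. A row lasts 1/12 s, in which the tool goes at most 41.7 mm and 7.16 degrees, less where a joint would pass 70% of its speed; a pose out of reach is approached as far as the arm can. A call is refused whole if a number of a shift passes 41.7 or a number of a turn 0.125, either way. A call with a gripper value outside its range is refused whole. The fingers move at their own pace and stop on an object; FORCE is the grip in N (left out, the last holds). Time passes only in rows, so rows that do not move let the fingers close. It gives the time, the measured TCP pose, the force, the opening and the grip force at its end, in the units of the state.
- robot.observe(): the state, without advancing time (a new reading comes with each control period).
- robot.grab_frame(name): name is "scene" or "top" or "wrist"; returns the picture (480x640x3 uint8, blue, green, red); there is no depth.
- robot.camera_model(name): a dict with "K" (3x3 intrinsics, pixels), "R" (3x3) and "t" (3): a world point X has camera coordinates R X + t; the wrist camera has in their place "mount" (4x4, takes a point from camera to tool coordinates, whose origin is the TCP and whose axes are the flange's). Camera axes: x right, y down, z forward; pixel columns grow to the right and rows downward; lengths in m; the calibration is good to about 2 mm. A picture is of the moment at which its call begins: read the wrist's pose just before it. camera_model takes no time and is no camera call.
- robot.finish_job(): hands the job in; it is judged then, once.
The state is a dict: "time_s": time; "joint_positions": joint angles; "qvel": joint speeds; "tau": joint torques, N m; "eef_pos": TCP position; "ee_rot": TCP orientation; "wrist_force": force on the tool from outside, world axes, zero at the start; "moment": the same for the moment, N m; "finger_gap": finger opening in m; "grasp_force": force on a finger pad.
Only numpy, scipy, OpenCV 4.12 (cv2) and the standard library are available. Lean on these libraries where they do the work, as an engineer would, in place of code of your own. Each camera call takes 0.05 s, during which the arm holds its last target. There are 200 camera calls.

## Working session

There is one attempt and no reset: what is moved stays moved. The work goes in short steps, Python scripts to look and compute and a shell command to move; the robot and the scene stay as the last step left them, time stands still between calls to the robot, and variables do not carry over. Pictures are saved under pics/ and viewed, at most 17 in all, crops included, and the job is handed in when it is done.

```bash
mkdir -p pics; ls; python3 - <<'E'
from cell import robot
import cv2,numpy as np
for n in("top","scene"):
    cv2.imwrite(f"pics/{n}0.png",robot.grab_frame(n))
for n in("top","scene","wrist"):
    print(n,robot.camera_model(n))
print(robot.observe(),robot.grasp_offset)
E
```

```text
pics
top {'K': array([[570.13568809,   0.        , 323.83262385],
       [  0.        , 570.13568809, 245.63229641],
       [  0.        ,   0.        ,   1.        ]]), 'R': array([[ 0.00327532, -0.99999031, -0.00294179],
       [-0.98526027, -0.00272391, -0.17104029],
       [ 0.17103062,  0.00345865, -0.98525964]]), 't': array([0.00391913, 0.48166621, 1.76174784])}
scene {'K': array([[527.38107943,   0.        , 316.93264172],
       [  0.        , 527.38107943, 240.68047195],
       [  0.        ,   0.        ,   1.        ]]), 'R': array([[ 0.58295006,  0.81238813,  0.01395564],
       [ 0.65120982, -0.45688295, -0.60595688],
       [-0.48589608,  0.36233065, -0.79537506]]), 't': array([-0.28490165, -0.30371302,  1.58798382])}
wrist {'K': array([[394.45897314,   0.        , 320.8601754 ],
       [  0.        , 394.45897314, 241.99252   ],
       [  0.        ,   0.        ,   1.        ]]), 'mount': array([[-4.91865389e-04, -9.50495640e-01, -3.10737504e-01,
         7.93826438e-02],
       [ 9.99999877e-01, -4.85682561e-04, -9.72723650e-05,
        -4.39727194e-04],
       [-5.8
[... 192 characters left out ...]
': array([-1.39263001e+00,  2.59140790e-01,  2.08946981e-02,  1.33368491e+00,
       -2.55620295e-05,  1.41820410e+00]), 'qvel': array([-2.19163143e-03, -1.53285861e-03,  1.54149494e-03,  1.28564285e-05,
        1.79741004e-03,  5.05199857e-04]), 'tau': array([ 3.82258353e-03, -5.56695199e+01,  3.45066512e+01,  1.16882793e-02,
       -2.55963541e-04,  1.46558153e-05]), 'eef_pos': array([ 0.17857125, -0.51997149,  0.23074641]), 'ee_rot': array([ 9.86355828e-01,  1.64626422e-01, -2.00343637e-05, -5.67129609e-04]), 'wrist_force': array([-0.49066022,  0.31965921,  1.06273235]), 'moment': array([ 0.0181827 , -0.0011867 , -0.01503608]), 'grasp_force': 0.0, 'finger_gap': 0.08541848491326802} 0.0187
```

View pics/top0.png

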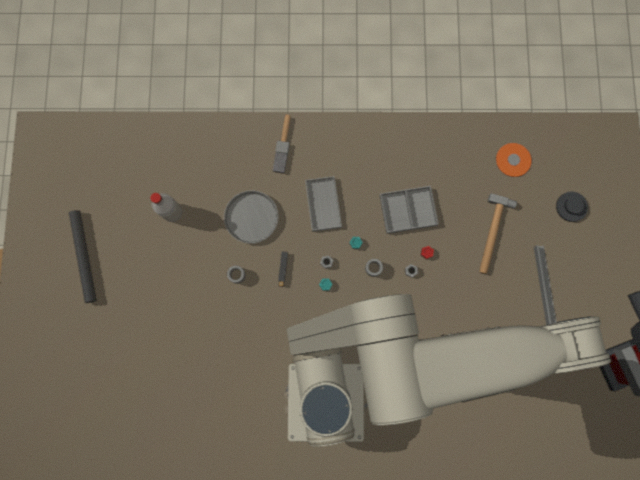

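View pics/scene0.png

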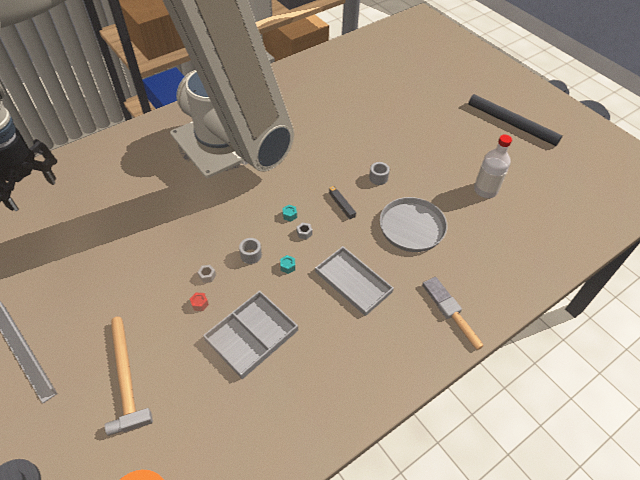

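```bash
cat > h.py <<'E'
from cell import robot
import cv2,numpy as np
from scipy.spatial.transform import Rotation as Ro
def ray(name,uv,z,obs=None):
    m=robot.camera_model(name);d=np.linalg.inv(m["K"])@[uv[0],uv[1],1.]
    if name=="wrist":
        T=m["mount"];R=Ro.from_quat(obs["ee_rot"]).as_matrix()
        c=R@T[:3,3]+obs["eef_pos"];d=R@T[:3,:3]@d
    else:
        c=-m["R"].T@m["t"];d=m["R"].T@d
    return (c+d*(z-c[2])/d[2])
E
python3 - <<'E'
from h import *
P={"top":{"nut1":(327,262,.022),"nut2":(412,270,.022),"bush1":(236,273.5,.04),"bush2":(374,266.5,.04),"tool":(283,268,.02),"toolfar":(284,253,.02),"toolnear":(281.5,284,.02),"dish":(252,217,.02),"trough":(324,204,.02),"bay":(410,210,.025),"red":(428,253,.022),"tq1":(357,243,.022),"tq2":(327,285,.022),"bottle":(168,212,0.05)},
"scene":{"nut1":(304.5,229.5,.022),"nut2":(206.5,271,.022),"bush1":(380,169,.04),"bush2":(250,245,.04),"tool":(342,202,.02),"dish":(413,222,.02),"trough":(354,279,.02),"bay":(251,332,.025)}}
for c in P:
    for k,(u,v,z) in P[c].items(): print(c,k,ray(c,(u,v),z)[:2].round(4))
a=cv2.imread("pics/top0.png")[170:300,220:450]
b=cv2.imread("pics/scene0.png")[155:320,180:400]
cv2.imwrite("pics/crop.png",cv2.resize(a,None,fx=3.4,fy=3.4,interpolation=cv2.INTER_CUBIC))
E
```

```text
top nut1 [ 0.4322 -0.0048]
top nut2 [ 0.4073 -0.2745]
top bush1 [0.3923 0.2809]
top bush2 [ 0.4157 -0.1526]
top tool [0.4128 0.1351]
top toolfar [0.4611 0.1326]
top toolnear [0.3618 0.139 ]
top dish [0.5786 0.2378]
top trough [0.6224 0.0054]
top bay [ 0.6019 -0.2721]
top red [ 0.4621 -0.3268]
top tq1 [ 0.4939 -0.1007]
top tq2 [ 0.3588 -0.005 ]
top bottle [0.5875 0.5017]
scene nut1 [ 0.4396 -0.0045]
scene nut2 [ 0.4089 -0.2713]
scene bush1 [0.3955 0.2821]
scene bush2 [ 0.4144 -0.1505]
scene tool [0.4186 0.1329]
scene dish [0.5804 0.2429]
scene trough [0.6314 0.007 ]
scene bay [ 0.6123 -0.2696]
```

View pics/crop.png

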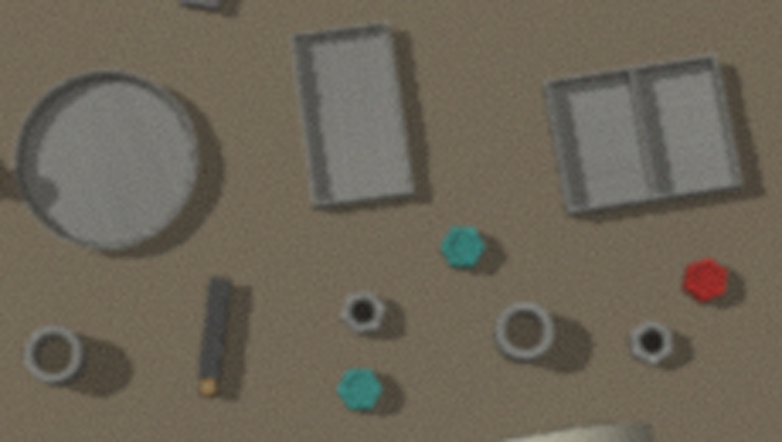

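Named candidates (top picture): steel nuts at (327,262) and (412,270), grey with a dark bore, fit the description. The red nut (428,253) and the turquoise ones (357,243), (327,285) do not. The bushes are at (236,274) and (374,267), and the tool bar at (283,268) with its brass insert at the near end. The crop confirms this.

Next I go above the right-hand nut.

```bash
cat >> h.py <<'E'
def yaw(o):
    x=Ro.from_quat(o["ee_rot"]).as_matrix()[:,0]; return np.arctan2(x[1],x[0])
def go(x,y,z,yw=None):
    "shift (mm) in the present tool axes, then turn about tool z (shortest mod pi) and small tilt to point down"
    o=robot.observe();R=Ro.from_quat(o["ee_rot"]).as_matrix()
    s=(R.T@(np.array([x,y,z])-o["eef_pos"])*1000).round(1)
    yw=yaw(o) if yw is None else yw
    d=(yw-yaw(o)+np.pi/2)%np.pi-np.pi/2
    t=R.T@np.cross(R[:,2],[0,0,-1])
    print("shift",s,"rz",round(-d,3),"tilt",t.round(3),"q6",o["joint_positions"][5].round(2))
def shot(f):
    o=robot.observe();i=robot.grab_frame("wrist");cv2.imwrite(f"pics/{f}.png",i);print("tcp",o["eef_pos"].round(4),"yaw",round(yaw(o),3),"t",o["time_s"]);return o,i
E
python3 - <<'E'
from h import *
go(.408,-.273,.13,0)
c=lambda p,z:np.array([ray("top",(220+(u+.5)/3.4-.5,170+(v+.5)/3.4-.5),z)[:2] for u,v in p])
for n,p,z in(("trough",[(293,35),(388,25),(414,195),(315,207)],.02),("bay",[(545,80),(715,57),(743,188),(570,214)],.025)):
    q=c(p,z); print(n,q.round(4).tolist(),"c",q.mean(0).round(4))
    for a,b in((3,0),(2,1)): d=q[b]-q[a];print("yaw",np.arctan2(d[1],d[0]).round(3),np.hypot(*d).round(3))
    for a,b in((1,0),(2,3)): d=q[b]-q[a];print("yaw",(np.arctan2(d[1],d[0])-np.pi/2).round(3),np.hypot(*d).round(3))
E
python3 -m crank '{"xyz":[[25,-13,8],[25,-13,8],[25,-13,8],[25,-13,8],[25,-13,8],[25,-13,8],[25,-13,8],[25,-13,8],[25,-13,8],[25,-13,8],[25,-13,8],[22,-16,12],[0,0,0],[0,0,0],[0,0,0],[0,0,0],[0,0,0]],"dr":[[0,0,0],[0,0,0],[0,0,0],[0,0,0],[0,0,0],[0,0,0],[0,0,0],[0,0,0],[0,0,0],[0,0,0],[0,0,0],[0,0,0],[0,0,0.11],[0,0,0.11],[0,0,0.11],[0,0,0],[0,0,0]],"jaw":[0,0,0,0,0,0,0,0,0,0,0,0,0,0,0,0,0]}' 40
python3 - <<'E'
from h import *
shot("w1")
go(.408,-.273,.13,0)
E
```

```text
shift [ 297.2 -159.   101. ] rz 0.331 tilt [-0.001 -0.     0.   ] q6 1.42
trough [[0.703, 0.065], [0.7132, -0.0263], [0.5464, -0.0509], [0.5346, 0.0427]] c [0.6243 0.0076]
yaw 0.131 0.17
yaw 0.147 0.169
yaw 0.111 0.092
yaw 0.126 0.094
bay [[0.6577, -0.176], [0.6808, -0.3387], [0.553, -0.3615], [0.5275, -0.1978]] c [ 0.6047 -0.2685]
yaw 0.166 0.132
yaw 0.176 0.13
yaw 0.141 0.164
yaw 0.154 0.166
time_s: 1.52
eef_pos: [0.4078, -0.2732, 0.1311]
ee_rot: [1.0, 0.002, -0.0, -0.0]
wrist_force: [0.4, -0.3, -0.2]
finger_gap: 0.0852
grasp_force: 0.0
tcp [ 0.4078 -0.2732  0.1311] yaw 0.004 t 1.5167
shift [ 0.2 -0.3  1.1] rz 0.005 tilt [-0.  0.  0.] q6 2.38
```

View pics/w1.png

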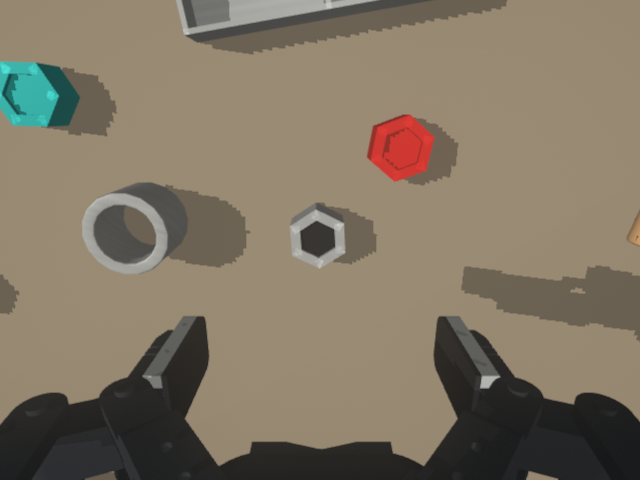

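The wrist view shows the plain steel nut at (318,237), flats facing left and right, with the red nut at (402,148) and a bush at (127,232).

```bash
cat >> h.py <<'E'
def nut(o,i,uv):
    "centre and flat direction from the dark bore and the bright top ring"
    g=cv2.cvtColor(i,cv2.COLOR_BGR2GRAY);hs=cv2.cvtColor(i,cv2.COLOR_BGR2HSV)
    n,l,st,c=cv2.connectedComponentsWithStats((g<75).astype(np.uint8))
    k=min((k for k in range(1,n) if 200<st[k,4]<6000),key=lambda k:np.hypot(*(c[k]-uv)))
    p=ray("wrist",c[k],.022,o)
    ring=((hs[...,1]<25)&(g>125)).astype(np.uint8); ring[l==k]=1
    n2,l2=cv2.connectedComponents(ring); a=l2==l2[int(c[k][1]),int(c[k][0])]
    h=cv2.convexHull(np.argwhere(a)[:,::-1].astype(np.int32))[:,0]
    w=np.array([ray("wrist",q,.022,o)[:2] for q in h])
    ang=np.arange(0,60,1)
    wd=[min(np.ptp(w@[np.cos(t),np.sin(t)]) for t in np.deg2rad([b])) for b in np.arange(0,180,1)]
    s=np.array(wd).reshape(3,60).sum(0); b=ang[s.argmin()]
    print("bore",c[k].round(1),"area",st[k,4],"xy",p[:2].round(4),"ring xy",((w.max(0)+w.min(0))/2).round(4),"normal deg",b,"mod 60, widths",np.round([wd[b],wd[b+60],wd[b+120]],4))
E
python3 - <<'E'
from h import *
o=robot.observe(); i=cv2.imread("pics/w1.png"); nut(o,i,(318,237))
hs=cv2.cvtColor(i,cv2.COLOR_BGR2HSV); print(hs[237,298],hs[237,340],hs[215,310],hs[260,345],hs[300,320],hs[237,318])
for q in((188,10),(195,40)): print(q,ray("wrist",q,.025,o)[:2].round(4))
print("bush",ray("wrist",(125,234),.04,o))
E
```

```text
bore [317.2 238.6] area 871 xy [ 0.4068 -0.2705] ring xy [ 0.4067 -0.2705] normal deg 34 mod 60, widths [0.0364 0.0359 0.0359]
[ 30   8 163] [ 25   9 164] [ 26  11 166] [ 19  58 109] [ 18  63 154] [17 31 57]
(188, 10) [ 0.5415 -0.1982]
(195, 40) [ 0.5264 -0.2007]
bush [ 0.41500643 -0.15107211  0.04      ]
```

```bash

python3 -m crank '{"xyz":[[-1,-3,0],[0,0,30],[0,0,30],[0,0,30],[0,0,25],[0,0,13],[0,0,0],[0,0,0],[0,0,0],[0,0,0],[0,0,0],[0,0,0],[0,0,0],[0,0,0],[0,0,0]],"dr":[[0,0,-0.066],[0,0,0],[0,0,0],[0,0,0],[0,0,0],[0,0,0],[0,0,0],[0,0,0],[0,0,0],[0,0,0],[0,0,0],[0,0,0],[0,0,0],[0,0,0],[0,0,0]],"jaw":[0.2,0.2,0.2,0.2,0.2,0.2,0.2,1,1,1,1,1,1,1,1]}' 40
python3 - <<'E'
from h import *
go(.61,.203,.13,.07)
E
```

```text
time_s: 2.82
eef_pos: [0.4076, -0.271, 0.0047]
ee_rot: [0.999, 0.034, 0.001, 0.001]
wrist_force: [-0.7, 0.4, 7.0]
finger_gap: 0.0354
grasp_force: 40.8
shift [ 234.  -459.1 -125.9] rz -0.003 tilt [ 0.002 -0.002 -0.   ] q6 2.32
```

```bash

python3 -m crank '{"xyz":[[0,0,-30],[0,0,-40],[0,0,-40],[0,0,-40],[14.8,-35.6,0],[14.8,-35.6,0],[14.8,-35.6,0],[14.8,-35.6,0],[14.8,-35.6,0],[14.8,-35.6,0],[14.8,-35.6,0],[14.8,-35.6,0],[14.8,-35.6,0],[14.8,-35.6,0],[14.8,-35.6,0],[14.8,-35.6,0],[14.8,-35.6,0],[14.8,-35.6,0],[0,0,0],[0,0,0]],"dr":[[0,0,0],[0,0,0],[0,0,0],[0,0,0],[0,0,0],[0,0,0],[0,0,0],[0,0,0],[0,0,0],[0,0,0],[0,0,0],[0,0,0],[0,0,0],[0,0,0],[0,0,0],[0,0,0],[0,0,0],[0,0,0],[0,0,0],[0,0,0]],"jaw":[1,1,1,1,1,1,1,1,1,1,1,1,1,1,1,1,1,1,1,1]}'
python3 - <<'E'
from h import *
shot("w2")
E
```

```text
time_s: 4.48
eef_pos: [0.5831, 0.1889, 0.1551]
ee_rot: [0.997, 0.079, -0.002, -0.021]
wrist_force: [0.0, -1.0, -0.3]
finger_gap: 0.0352
grasp_force: 40.6
tcp [0.5831 0.1889 0.1551] yaw 0.157 t 4.4833
```

View pics/w2.png

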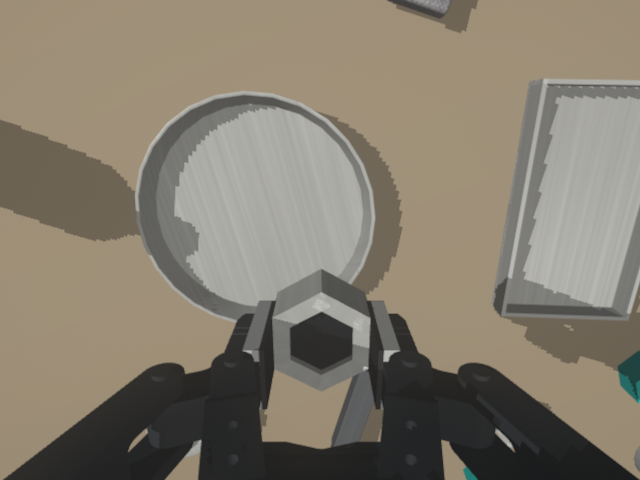

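The nut is held upright, and the dish rim spans columns 136 to 375 with its top at row 93. The arm ended short of the command and slightly tilted, so I correct for that.

```bash

python3 - <<'E'
from h import *
from scipy.optimize import least_squares
o=robot.observe()
pts=np.array([ray("wrist",q,.022,o)[:2] for q in[(136,200),(148,155),(185,113),(250,93),(310,107),(350,142),(375,215),(160,265)]])
r=least_squares(lambda p:np.hypot(*(pts-p[:2]).T)-p[2],[.58,.24,.088]);print(r.x.round(4),(r.fun*1000).round(1),o["qvel"].round(3))
T=[ray("wrist",q,.02,o)[:2].round(4) for q in[(536,80),(497,318),(628,320)]];print("trough",T)
x,y=r.x[:2];go(x,y,.16,.07)
go(x+.035,y,.16,.07)
E
```

```text
[0.5806 0.242  0.0863] [ 1.9  0.2 -0.8 -0.7  0.4  0.2  0.2 -1.3] [-0.017 -0.015 -0.018 -0.002 -0.002  0.001]
trough [array([0.7013, 0.073 ]), array([0.5315, 0.0475]), array([ 0.5474, -0.05  ])]
shift [  6.3 -53.6  -2.6] rz 0.086 tilt [-0.042  0.001  0.   ] q6 3.14
shift [ 40.9 -48.2  -2.9] rz 0.086 tilt [-0.042  0.001  0.   ] q6 3.14
```

Joint 6 is at its limit, so I turn the tool the other way (yaw about 0.45).

```bash

python3 -m crank '{"xyz":[[0,0,0],[0,0,0],[0,0,0],[0,0,0],[0,0,0]],"dr":[[-0.014,0,-0.1],[-0.014,0,-0.1],[-0.014,0,-0.1],[0,0,0],[0,0,0]],"jaw":[1,1,1,1,1]}'
python3 - <<'E'
from h import *
go(.612,.257,.06,.45)
E
```

```text
time_s: 4.95
eef_pos: [0.5826, 0.1876, 0.1556]
ee_rot: [0.975, 0.224, 0.003, -0.0]
wrist_force: [0.1, 0.2, -0.7]
finger_gap: 0.0347
grasp_force: 40.6
shift [ 56.2 -49.7  95.9] rz 0.002 tilt [ 0.001 -0.006  0.   ] q6 2.86
```

```bash

python3 -m crank '{"xyz":[[28,-25,0],[28,-25,0],[0,0,40],[0,0,40],[0,0,30],[0,0,15],[0,0,10],[0,0,9],[0,0,0],[0,0,0],[0,0,0],[0,0,0]],"dr":[[0,-0.006,0],[0,0,0],[0,0,0],[0,0,0],[0,0,0],[0,0,0],[0,0,0],[0,0,0],[0,0,0],[0,0,0],[0,0,0],[0,0,0]],"jaw":[1,1,1,1,1,1,1,1,1,1,1,1]}'
python3 - <<'E'
from h import *
go(.612,.257,.01,.45)
E
```

```text
time_s: 5.95
eef_pos: [0.6121, 0.2577, 0.0127]
ee_rot: [0.974, 0.226, 0.001, 0.0]
wrist_force: [0.2, -0.0, -0.3]
finger_gap: 0.0353
grasp_force: 40.6
shift [-0.4  0.6  2.7] rz 0.005 tilt [ 0.001 -0.002  0.   ] q6 2.96
```

```bash

python3 -m crank '{"xyz":[[0,0,3],[0,0,0],[0,0,0],[0,0,0],[0,0,-20],[0,0,-40],[0,0,-40],[0,0,-20],[-34,19.7,0],[-34,19.7,0],[-34,19.7,0],[-34,19.7,0],[-34,19.7,0],[-34,19.7,0],[-34,19.7,0],[-34,19.7,0],[0,0,0],[0,0,0]],"dr":[[0,0,0],[0,0,0],[0,0,0],[0,0,0],[0,0,0],[0,0,0],[0,0,0],[0,0,0],[0,0,0],[0,0,0],[0,0,0],[0,0,0],[0,0,0],[0,0,0],[0,0,0],[0,0,0],[0,0,0],[0,0,0]],"jaw":[1,0.3,0.3,0.3,0.3,0.3,0.3,0.3,0.3,0.3,0.3,0.3,0.3,0.3,0.3,0.3,0.3,0.3]}'
python3 - <<'E'
from h import *
o,i=shot("w3")
m=robot.camera_model("wrist");T=m["mount"];R=Ro.from_quat(o["ee_rot"]).as_matrix()
c=T[:3,:3].T@(R.T@(np.array([.436,-.005,.022])-o["eef_pos"])-T[:3,3]);u=m["K"]@c;u=u[:2]/u[2];print(u)
nut(o,i,u)
E
```

```text
time_s: 7.45
eef_pos: [0.4358, -0.0049, 0.129]
ee_rot: [0.975, 0.224, 0.001, 0.001]
wrist_force: [-0.4, 0.5, 0.5]
finger_gap: 0.0598
grasp_force: 0.0
tcp [ 0.4358 -0.0049  0.129 ] yaw 0.452 t 7.45
[321.53896997 238.3147003 ]
bore [314.3 237.5] area 872 xy [ 4.344e-01 -4.000e-04] ring xy [ 4.341e-01 -3.000e-04] normal deg 13 mod 60, widths [0.0396 0.0382 0.0362]
```

View pics/w3.png

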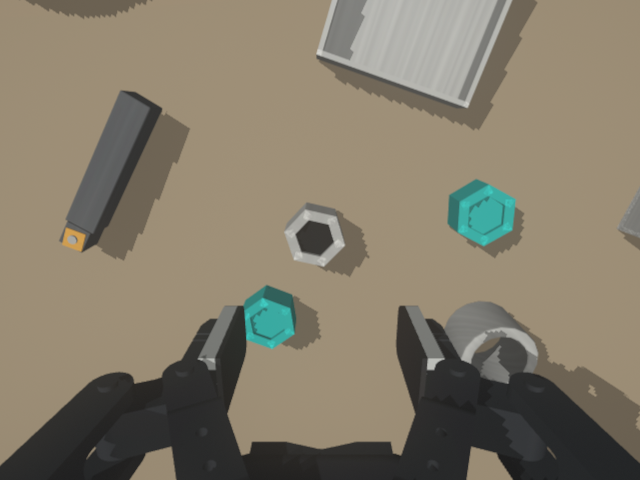

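The plain nut is at (315,237), with turquoise nuts at (269,318) and (483,213) that are not meant. The flat angle needs a cleaner mask.

```bash

python3 - <<'E'
from h import *
o=robot.observe();i=cv2.imread("pics/w3.png");g=cv2.cvtColor(i,cv2.COLOR_BGR2GRAY)
print(g[237,286:345:4],g[205:270:4,314],g[215,296:336:4])
for th in(135,145,155):
    hs=cv2.cvtColor(i,cv2.COLOR_BGR2HSV);a=((hs[...,1]<30)&(g>th)); a[:195]=0;a[275:]=0;a[:,:275]=0;a[:,355:]=0
    h=cv2.convexHull(np.argwhere(a)[:,::-1].astype(np.int32))[:,0]
    w=np.array([ray("wrist",q,.022,o)[:2] for q in h])
    wd=np.array([np.ptp(w@[np.cos(t),np.sin(t)]) for t in np.deg2rad(np.arange(180))]).reshape(3,60)
    print(th,[(int(r.argmin())+60*k,r.min().round(4)) for k,r in enumerate(wd)],wd.sum(0).argmin(),((w.max(0)+w.min(0))/2).round(4))
cv2.imwrite("pics/c3.png",cv2.resize(i[195:280,270:360],None,fx=6,fy=6,interpolation=cv2.INTER_NEAREST))
E
```

```text
[166 178 170  55  56  56  56  57  57  57  57  57 170 171 145] [104 104 171 172 125  57  56  57  57  57  56  56  73 170 172 147 145] [127 165 194 186 171 170 169 169 163 139]
135 [(12, np.float64(0.0364)), (73, np.float64(0.0363)), (133, np.float64(0.0361))] 13 [4.35e-01 4.00e-04]
145 [(13, np.float64(0.036)), (73, np.float64(0.0359)), (133, np.float64(0.0359))] 13 [4.35e-01 4.00e-04]
155 [(13, np.float64(0.0357)), (72, np.float64(0.0359)), (133, np.float64(0.0358))] 13 [4.347e-01 4.000e-04]
```

View pics/c3.png

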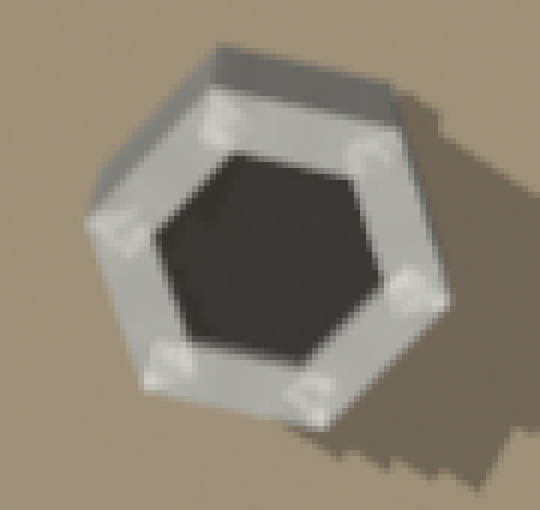

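```bash

python3 -m crank '{"xyz":[[1.3,-5,0],[0,0,0],[0,0,0],[0,0,30],[0,0,30],[0,0,30],[0,0,25],[0,0,11],[0,0,0],[0,0,0],[0,0,0],[0,0,0],[0,0,0],[0,0,0],[0,0,0],[0,0,0]],"dr":[[0,0,-0.1],[0,0,-0.1],[0,0,-0.098],[0,0,0],[0,0,0],[0,0,0],[0,0,0],[0,0,0],[0,0,0],[0,0,0],[0,0,0],[0,0,0],[0,0,0],[0,0,0],[0,0,0],[0,0,0]],"jaw":[0.3,0.3,0.3,0.3,0.3,0.3,0.3,0.3,0.3,1,1,1,1,1,1,1]}'
python3 - <<'E'
from h import *
go(.549,.227,.13,.75)
E
```

```text
time_s: 8.83
eef_pos: [0.4363, 0.0016, 0.0034]
ee_rot: [0.93, 0.368, 0.001, 0.001]
wrist_force: [0.9, 2.1, 6.5]
finger_gap: 0.0351
grasp_force: 40.9
shift [ 236.7  -87.  -126.5] rz 0.004 tilt [ 0.002 -0.001  0.   ] q6 2.2
```

```bash

python3 -m crank '{"xyz":[[0,0,-20],[0,0,-40],[0,0,-40],[0,0,-10],[34.7,-12.2,0],[34.7,-12.2,0],[34.7,-12.2,0],[34.7,-12.2,0],[34.7,-12.2,0],[34.7,-12.2,0],[34.7,-12.2,0],[0,0,0],[0,0,0],[0,0,0]],"dr":[[0,0,0],[0,0,0],[0,0,0],[0,0,0],[0,0,0],[0,0,0],[0,0,0],[0,0,0],[0,0,0],[0,0,0],[0,0,0],[0,0,0],[0,0,0],[0,0,0]],"jaw":[1,1,1,1,1,1,1,1,1,1,1,1,1,1]}'
python3 - <<'E'
from h import *
shot("w4")
go(.555,.230,.008,.75)
E
```

```text
time_s: 10.0
eef_pos: [0.5535, 0.2299, 0.1119]
ee_rot: [0.93, 0.368, -0.001, 0.001]
wrist_force: [-0.4, -0.6, -1.1]
finger_gap: 0.0353
grasp_force: 40.5
tcp [0.5535 0.2299 0.1119] yaw 0.754 t 10.0
shift [  1.6   0.5 104.2] rz 0.003 tilt [0.001 0.001 0.   ] q6 2.64
```

View pics/w4.png

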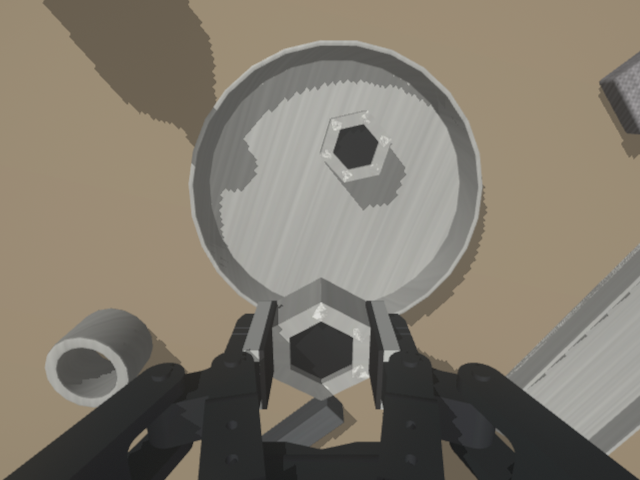

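The first nut lies flat in the dish at (356,146). The second is held, and I lower it at the near side.

```bash

python3 - <<'E'
from h import *
o=robot.observe();print([ray("wrist",q,.04,o)[:2].round(4) for q in((46,365),(130,372),(88,338),(88,406),(88,371))])
E
python3 -m crank '{"xyz":[[1.6,0,30],[0,0,30],[0,0,20],[0,0,12],[0,0,8],[0,0,5],[0,0,0],[0,0,0],[0,0,0],[0,0,0],[0,0,-20],[0,0,-40],[0,0,-40],[0,0,-30],[0,0,0]],"dr":[[0,0,0],[0,0,0],[0,0,0],[0,0,0],[0,0,0],[0,0,0],[0,0,0],[0,0,0],[0,0,0],[0,0,0],[0,0,0],[0,0,0],[0,0,0],[0,0,0],[0,0,0]],"jaw":[1,1,1,1,1,1,1,0.3,0.3,0.3,0.3,0.3,0.3,0,0]}'
python3 - <<'E'
from h import *
o,i=shot("w5")
go(.394,.2815,.14,1.73)
E
```

```text
[array([0.3787, 0.3077]), array([0.4111, 0.2654]), array([0.414, 0.299]), array([0.3697, 0.2705]), array([0.3932, 0.2856])]
time_s: 11.3
eef_pos: [0.5579, 0.2319, 0.1444]
ee_rot: [0.93, 0.368, 0.005, 0.001]
wrist_force: [0.8, 0.3, -0.3]
finger_gap: 0.0812
grasp_force: 0.0
tcp [0.5579 0.2319 0.1444] yaw 0.754 t 11.3
shift [ -84.7 -147.9    0.2] rz -0.976 tilt [ 0.004 -0.006  0.   ] q6 2.64
```

```bash

python3 -m crank '{"xyz":[[-16.2,-30.2,0],[-16.2,-30.2,0],[-16.2,-30.2,0],[-16.2,-30.2,0],[-16.2,-30.2,0],[0,0,0],[0,0,0],[0,0,0],[0,0,0],[0,0,0],[0,0,0],[0,0,0],[0,0,0],[0,0,0],[0,0,0]],"dr":[[0.004,-0.006,0],[0,0,0],[0,0,0],[0,0,0],[0,0,0],[0,0,-0.122],[0,0,-0.122],[0,0,-0.122],[0,0,-0.122],[0,0,-0.122],[0,0,-0.122],[0,0,-0.122],[0,0,-0.122],[0,0,0],[0,0,0]],"jaw":[0,0,0,0,0,0,0,0,0,0,0,0,0,0,0]}'
python3 - <<'E'
from h import *
o,i=shot("w6")
E
```

```text
time_s: 12.6
eef_pos: [0.3925, 0.2856, 0.1375]
ee_rot: [0.65, 0.76, -0.003, -0.002]
wrist_force: [-0.6, 0.2, -0.3]
finger_gap: 0.0855
grasp_force: 0.0
tcp [0.3925 0.2856 0.1375] yaw 1.726 t 12.6
```

View pics/w6.png

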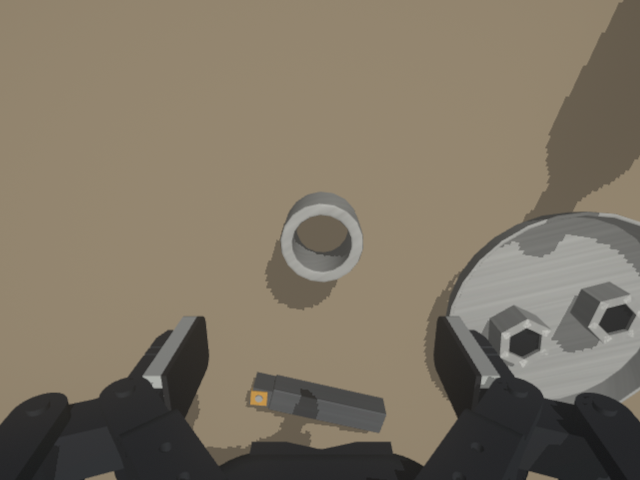

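Both nuts lie in the dish, at (527,341) and (617,318). The bush top ring is centred at about (322,242).

```bash

python3 - <<'E'
from h import *
o=robot.observe();p=ray("wrist",(322,242),.04,o);print(p,[ray("wrist",q,.04,o)[:2].round(4) for q in((281,242),(363,242),(322,203),(322,281))])
go(p[0],p[1],.006,1.73)
E
```

```text
[0.39194612 0.28669137 0.04      ] [array([0.3659, 0.2826]), array([0.418 , 0.2908]), array([0.388, 0.312]), array([0.3962, 0.2597])]
shift [  1.2   0.5 131.7] rz -0.005 tilt [-0.008  0.001  0.   ] q6 1.87
```

```bash

python3 -m crank '{"xyz":[[0.5,0.5,30],[0,0,40],[0,0,35],[0,0,15],[0,0,6],[0,0,0],[0,0,0],[0,0,0],[0,0,0],[0,0,0],[0,0,0],[0,0,0],[0,0,0]],"dr":[[-0.008,0,0],[0,0,0],[0,0,0],[0,0,0],[0,0,0],[0,0,0],[0,0,0],[0,0,0],[0,0,0],[0,0,0],[0,0,0],[0,0,0],[0,0,0]],"jaw":[0,0,0,0,0,0,1,1,1,1,1,1,1]}' 60
python3 -m crank '{"xyz":[[0,0,-20],[0,0,-40],[0,0,-40],[-36,7.2,-10],[-36,7.2,-10],[-36,7.2,0],[-36,7.2,0],[-36,7.2,0],[-36,7.2,0],[-36,7.2,0],[-36,7.2,0],[-36,7.2,0],[-36,7.2,0],[-36,7.2,0],[-36,7.2,0],[-36,7.2,0],[-36,7.2,0],[-36,7.2,0],[0,0,0],[0,0,0]],"dr":[[0,0,0],[0,0,0],[0,0,0],[0,0,0],[0,0,0],[0,0,0],[0,0,0],[0,0,0],[0,0,0],[0,0,0],[0,0,0],[0,0,0],[0,0,0],[0,0,0],[0,0,0],[0,0,0],[0,0,0],[0,0,0],[0,0,0],[0,0,0]],"jaw":[1,1,1,1,1,1,1,1,1,1,1,1,1,1,1,1,1,1,1,1]}'
python3 - <<'E'
from h import *
o,i=shot("w7")
go(.611,-.309,.15,1.73)
E
```

```text
time_s: 13.73
eef_pos: [0.3937, 0.2867, 0.0137]
ee_rot: [0.649, 0.761, 0.001, 0.001]
wrist_force: [-1.9, -1.4, 8.6]
finger_gap: 0.0515
grasp_force: 62.2
time_s: 15.4
eef_pos: [0.5852, -0.2318, 0.1324]
ee_rot: [0.65, 0.76, -0.0, 0.001]
wrist_force: [-1.0, -0.5, -4.1]
finger_gap: 0.0517
grasp_force: 65.3
tcp [ 0.5852 -0.2318  0.1324] yaw 1.727 t 15.4
shift [-81.8  13.5 -17.4] rz -0.002 tilt [ 0.  0. -0.] q6 0.9
```

View pics/w7.png

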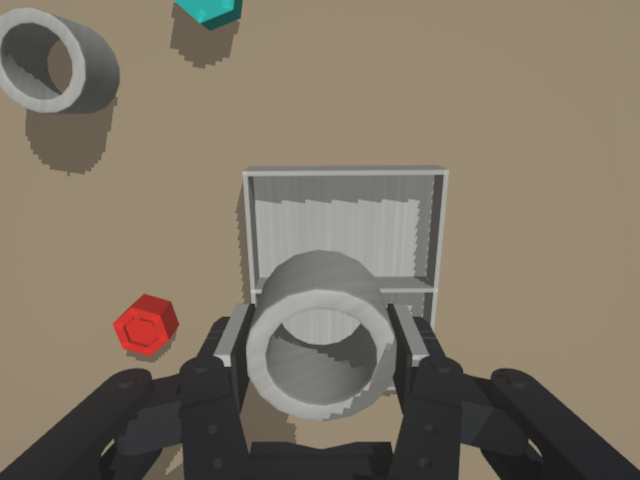

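```bash

python3 - <<'E'
from h import *
o=robot.observe()
q={k:ray("wrist",p,.025,o)[:2] for k,p in dict(tl=(244,169),tr=(447,169),dl=(250,290),dr=(440,290),il=(256,174),ir=(436,174)).items()}
for k in q:print(k,q[k].round(4))
d=q["tr"]-q["tl"];print(np.arctan2(d[1],d[0]).round(3),np.hypot(*d).round(4))
c=(q["dl"]+q["dr"])/2;y=np.array([-np.sin(.156),np.cos(.156)]);c2=(q["tl"]+q["tr"])/2-.083*y;print(c,c2)
c=(c+c2)/2
for s in(-.041,.041):print(c+s*y);go(*(c+s*y),.018,1.727)
print("bush2",ray("wrist",(42,60),.04,o))
E
```

```text
tl [ 0.5292 -0.1921]
tr [ 0.6559 -0.1721]
dl [ 0.5414 -0.275 ]
dr [ 0.6724 -0.2543]
il [ 0.537  -0.1941]
ir [ 0.6498 -0.1762]
0.157 0.1283
[ 0.60691142 -0.26466701] [ 0.60545292 -0.26409264]
[ 0.61255226 -0.30488195]
shift [-77.9  15.6 114.6] rz 0.001 tilt [ 0.  0. -0.] q6 0.9
[ 0.59981208 -0.2238777 ]
shift [  4.1  15.8 114.6] rz 0.001 tilt [ 0.  0. -0.] q6 0.9
bush2 [ 0.41690396 -0.14791548  0.04      ]
```

```bash

python3 -m crank '{"xyz":[[-26,5.2,0],[-26,5.2,0],[-26,5.2,0],[0,0,0],[0,0,35],[0,0,30],[0,0,20],[0,0,15],[0,0,8],[0,0,5],[0,0,0],[0,0,0]],"dr":[[0,0,0],[0,0,0],[0,0,0],[0,0,0],[0,0,0],[0,0,0],[0,0,0],[0,0,0],[0,0,0],[0,0,0],[0,0,0],[0,0,0]],"jaw":[1,1,1,1,1,1,1,1,1,1,1,1]}'
python3 - <<'E'
from h import *
go(.6126,-.305,.018,1.727)
E
```

```text
time_s: 16.45
eef_pos: [0.6134, -0.3041, 0.0209]
ee_rot: [0.649, 0.761, 0.0, 0.001]
wrist_force: [0.2, -1.1, -3.5]
finger_gap: 0.0511
grasp_force: 65.1
shift [-0.7 -0.9  2.9] rz 0.003 tilt [0.002 0.002 0.   ] q6 0.83
```

```bash

python3 -m crank '{"xyz":[[0,0,3],[0,0,0],[0,0,0],[0,0,0],[0,0,0],[0,0,-20],[0,0,-40],[0,0,-40],[0,0,-20],[30.7,-28.2,0],[30.7,-28.2,0],[30.7,-28.2,0],[30.7,-28.2,0],[30.7,-28.2,0],[30.7,-28.2,0],[0,0,0],[0,0,0],[0,0,0]],"dr":[[0,0,0],[0,0,0],[0,0,0],[0,0,0],[0,0,0],[0,0,0],[0,0,0],[0,0,0],[0,0,0],[0,0,0],[0,0,0],[0,0,0],[0,0,0],[0,0,0],[0,0,0],[0,0,0],[0,0,0],[0,0,0]],"jaw":[1,1,0.1,0.1,0.1,0.1,0.1,0.1,0.1,0.1,0.1,0.1,0.1,0.1,0.1,0.1,0.1,0.1]}'
python3 - <<'E'
from h import *
o,i=shot("w8")
go(.417,-.149,.014,1.727)
E
```

```text
time_s: 17.95
eef_pos: [0.4175, -0.1497, 0.1373]
ee_rot: [0.649, 0.761, 0.0, 0.002]
wrist_force: [0.1, -0.4, 0.9]
finger_gap: 0.0769
grasp_force: 0.0
tcp [ 0.4175 -0.1497  0.1373] yaw 1.73 t 17.95
shift [  1.4  -0.9 123. ] rz 0.003 tilt [0.002 0.002 0.   ] q6 0.88
```

View pics/w8.png

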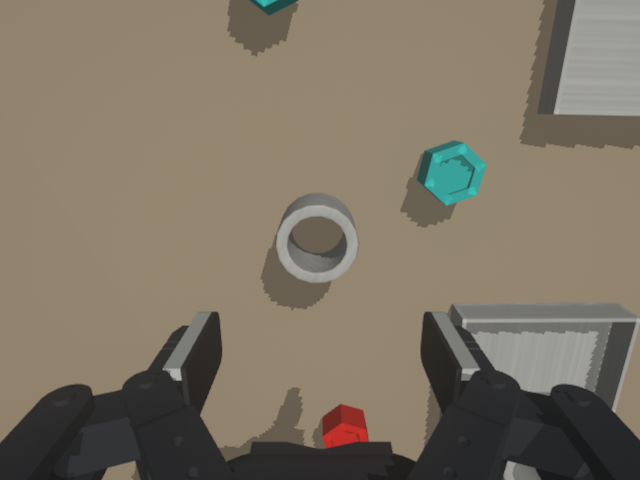

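The bush ring is centred at about (317,243), so the correction is about -3 mm along tool y. The turquoise nut at (455,172) is clear of the fingers.

```bash

python3 -m crank '{"xyz":[[0.6,-2.6,30],[0,0,40],[0,0,32],[0,0,15],[0,0,6],[0,0,0],[0,0,0],[0,0,0],[0,0,0],[0,0,0],[0,0,0],[0,0,0],[0,0,0]],"dr":[[0,0,0],[0,0,0],[0,0,0],[0,0,0],[0,0,0],[0,0,0],[0,0,0],[0,0,0],[0,0,0],[0,0,0],[0,0,0],[0,0,0],[0,0,0]],"jaw":[0.1,0.1,0.1,0.1,0.1,0.1,1,1,1,1,1,1,1]}' 60
python3 - <<'E'
from h import *
go(.5998,-.2238,.13,1.727)
E
```

```text
time_s: 19.08
eef_pos: [0.4152, -0.15, 0.015]
ee_rot: [0.649, 0.761, 0.0, 0.002]
wrist_force: [-0.7, -0.7, 7.1]
finger_gap: 0.0526
grasp_force: 62.3
shift [-102.5  171.  -114.1] rz 0.003 tilt [ 0.003  0.003 -0.   ] q6 0.88
```

```bash

python3 -m crank '{"xyz":[[0,0,-20],[0,0,-35],[0,0,-40],[-17,28.5,-20],[-17,28.5,0],[-17,28.5,0],[-17,28.5,0],[-17,28.5,0],[-17,28.5,0],[0,0,0],[0,0,0],[0,0,0]],"dr":[[0,0,0],[0,0,0],[0,0,0],[0,0,0],[0,0,0],[0,0,0],[0,0,0],[0,0,0],[0,0,0],[0,0,0],[0,0,0],[0,0,0]],"jaw":[1,1,1,1,1,1,1,1,1,1,1,1]}'
python3 - <<'E'
from h import *
o,i=shot("w9")
go(.5998,-.2238,.019,1.727)
E
```

```text
time_s: 20.08
eef_pos: [0.5986, -0.2224, 0.1286]
ee_rot: [0.649, 0.761, -0.0, 0.0]
wrist_force: [-1.0, 0.0, -3.8]
finger_gap: 0.0524
grasp_force: 65.2
tcp [ 0.5986 -0.2224  0.1286] yaw 1.73 t 20.0833
shift [ -1.6   1.2 109.9] rz 0.003 tilt [0.    0.001 0.   ] q6 0.92
```

View pics/w9.png

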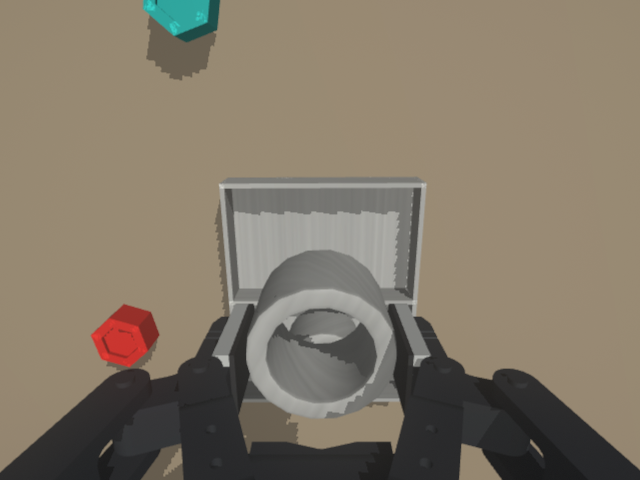

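```bash

python3 -m crank '{"xyz":[[-1.6,1.2,30],[0,0,30],[0,0,22],[0,0,14],[0,0,8],[0,0,4],[0,0,0],[0,0,0]],"dr":[[0,0,0],[0,0,0],[0,0,0],[0,0,0],[0,0,0],[0,0,0],[0,0,0],[0,0,0]],"jaw":[1,1,1,1,1,1,1,1]}'
python3 - <<'E'
from h import *
go(.5998,-.2238,.019,1.727)
E
```

```text
time_s: 20.8
eef_pos: [0.6009, -0.2244, 0.0219]
ee_rot: [0.649, 0.761, 0.0, 0.001]
wrist_force: [0.9, -0.1, -2.6]
finger_gap: 0.0526
grasp_force: 65.1
shift [ 0.8 -1.   2.9] rz 0.003 tilt [0.002 0.002 0.   ] q6 0.92
```

```bash

python3 -m crank '{"xyz":[[0.5,-0.5,3],[0,0,0],[0,0,0],[0,0,0],[0,0,0],[0,0,-20],[0,0,-40],[0,0,-40],[0,0,-20],[34.8,-11.4,0],[34.8,-11.4,0],[34.8,-11.4,0],[34.8,-11.4,0],[34.8,-11.4,0],[34.8,-11.4,0],[34.8,-11.4,0],[34.8,-11.4,0],[34.8,-11.4,0],[34.8,-11.4,0],[34.8,-11.4,0]],"dr":[[0,0,0],[0,0,0],[0,0,0],[0,0,0],[0,0,0],[0,0,0],[0,0,0],[0,0,0],[0,0,0],[0,0,0],[0,0,0],[0,0,0],[0,0,0],[0,0,0],[0,0,0],[0,0,0],[0,0,0],[0,0,0],[0,0,0],[0,0,0]],"jaw":[1,1,0.1,0.1,0.1,0.1,0.1,0.1,0.1,0.1,0.1,0.1,0.1,0.1,0.1,0.1,0.1,0.1,0.1,0.1]}'
python3 -m crank '{"xyz":[[0,0,0],[0,0,0],[0,0,0],[0,0,0],[0,0,0],[0,0,0],[0,0,0],[0,0,0],[0,0,0],[0,0,0],[0,0,0],[0,0,0],[0,0,0]],"dr":[[0,0,-0.122],[0,0,-0.122],[0,0,-0.122],[0,0,-0.122],[0,0,-0.122],[0,0,-0.122],[0,0,-0.122],[0,0,-0.122],[0,0,-0.122],[0,0,-0.122],[0,0,-0.122],[0,0,0],[0,0,0]],"jaw":[0.45,0.45,0.45,0.45,0.45,0.45,0.45,0.45,0.45,0.45,0.45,0.45,0.45]}'
python3 - <<'E'
from h import *
o,i=shot("w10")
t=robot.grab_frame("top");print("clk",robot.observe()["time_s"])
t=cv2.resize(t[170:250,220:450],None,fx=2.782,fy=2.782,interpolation=cv2.INTER_CUBIC)
cv2.imwrite("pics/v10.png",np.vstack([i[:,:],t[:110*2,:640]])[:600] if False else np.vstack([cv2.resize(i,(480,360)),cv2.resize(t,(480,int(480*80/230)))]))
g=cv2.cvtColor(i,cv2.COLOR_BGR2GRAY)
n,l,st,c=cv2.connectedComponentsWithStats(cv2.morphologyEx((g<85).astype(np.uint8),cv2.MORPH_OPEN,np.ones((5,5))))
for k in range(1,n):
    if st[k,4]>800:
        r=cv2.minAreaRect(np.argwhere(l==k)[:,::-1].astype(np.float32));print(st[k],c[k].round(0),r)
E
```

```text
time_s: 22.47
eef_pos: [0.4144, 0.1357, 0.1375]
ee_rot: [0.649, 0.761, 0.0, 0.001]
wrist_force: [0.6, 0.3, -0.5]
finger_gap: 0.0768
grasp_force: 0.0
time_s: 23.55
eef_pos: [0.4155, 0.1344, 0.1373]
ee_rot: [0.037, 0.999, -0.0, 0.001]
wrist_force: [0.2, 0.4, -0.3]
finger_gap: 0.0471
grasp_force: 0.0
tcp [0.4155 0.1344 0.1373] yaw 3.068 t 23.55
clk 23.65
[    0   303   640   177 50473] [323. 422.] ((319.5, 391.0), (176.0, 639.0), 90.0)
```

View pics/v10.png

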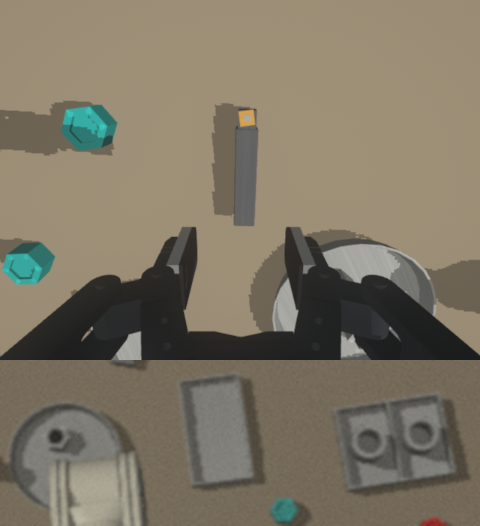

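Both bushes stand one in each bay, and the bar lies ahead with its insert end at the top. Its top face runs from about (325,300) to (330,170) in full pixels.

```bash

python3 - <<'E'
from h import *
o=robot.observe()
a=ray("wrist",(325.5,300),.02,o)[:2];b=ray("wrist",(330.5,170),.02,o)[:2];d=b-a;u=d/np.hypot(*d);ya=np.arctan2(d[1],d[0]);c=a+.055*u
print(a,b,np.hypot(*d),"yaw",ya%(2*np.pi),"centre",c)
go(*c,.004,ya)
E
```

```text
[0.46547767 0.13422086] [0.37154444 0.1441428 ] 0.09445579168306269 yaw 3.0363552371773985 centre [0.41078195 0.13999824]
shift [  5.3   5.3 133.2] rz 0.032 tilt [-0.001  0.001 -0.   ] q6 0.19
```

```bash

python3 -m crank '{"xyz":[[5.3,5.3,30],[0,0,40],[0,0,35],[0,0,20],[0,0,8],[0,0,0],[0,0,0],[0,0,0],[0,0,0],[0,0,0],[0,0,0],[0,0,0]],"dr":[[0,0,0.032],[0,0,0],[0,0,0],[0,0,0],[0,0,0],[0,0,0],[0,0,0],[0,0,0],[0,0,0],[0,0,0],[0,0,0],[0,0,0]],"jaw":[0.45,0.45,0.45,0.45,0.45,0.45,1,1,1,1,1,1]}' 60
python3 - <<'E'
from h import *
go(.6235,.0085,.1,.14)
E
```

```text
time_s: 24.65
eef_pos: [0.4119, 0.14, 0.0058]
ee_rot: [0.051, 0.999, -0.0, 0.002]
wrist_force: [-1.3, -1.2, 6.8]
finger_gap: 0.0186
grasp_force: 59.4
shift [-224.4 -109.3  -93.2] rz -0.242 tilt [-0.     0.004  0.   ] q6 0.24
```

```bash

python3 -m crank '{"xyz":[[0,0,-20],[0,0,-40],[0,0,-35],[-32,-15.7,0],[-32,-15.7,0],[-32,-15.7,0],[-32,-15.7,0],[-32,-15.7,0],[-32,-15.7,0],[-32,-15.7,0],[0,0,0],[0,0,0],[0,0,0],[0,0,0]],"dr":[[0,0,0],[0,0,0],[0,0,0],[0,0,0],[0,0,0],[0,0,0],[0,0,0],[0,0,0],[0,0,0],[0,0,0],[0,0,-0.121],[0,0,-0.121],[0,0,0],[0,0,0]],"jaw":[1,1,1,1,1,1,1,1,1,1,1,1,1,1]}'
python3 - <<'E'
from h import *
o,i=shot("w11")
go(.624,.010,.01,.14)
E
```

```text
time_s: 25.82
eef_pos: [0.6221, 0.0079, 0.0999]
ee_rot: [-0.068, 0.998, -0.0, 0.001]
wrist_force: [-0.9, 0.1, -3.9]
finger_gap: 0.0182
grasp_force: 59.9
tcp [0.6221 0.0079 0.0999] yaw -3.005 t 25.8167
shift [-2.1  1.7 90. ] rz -0.004 tilt [-0.001  0.001  0.   ] q6 -0.26
```

View pics/w11.png

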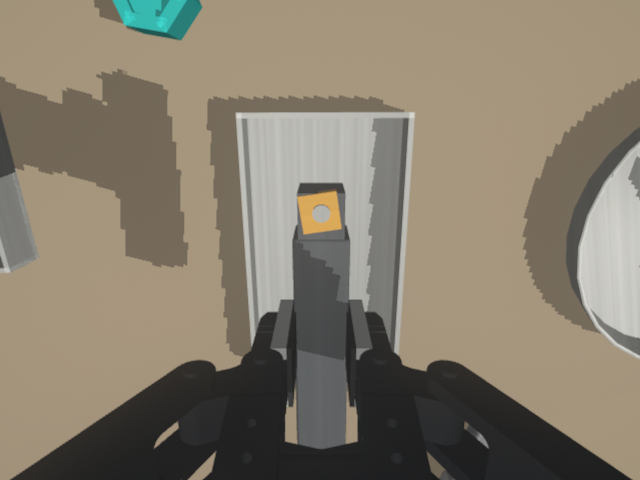

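The bar is parallel to the trough and centred over it, so I lower it.

```bash

python3 -m crank '{"xyz":[[-2,1.7,25],[0,0,25],[0,0,17],[0,0,10],[0,0,6],[0,0,4],[0,0,0],[0,0,0]],"dr":[[0,0,0],[0,0,0],[0,0,0],[0,0,0],[0,0,0],[0,0,0],[0,0,0],[0,0,0]],"jaw":[1,1,1,1,1,1,1,1]}'
python3 - <<'E'
from h import *
go(.624,.010,.0098,.14)
E
```

```text
time_s: 26.53
eef_pos: [0.6246, 0.0098, 0.0134]
ee_rot: [-0.07, 0.998, -0.001, 0.001]
wrist_force: [-0.3, 0.3, -3.1]
finger_gap: 0.0185
grasp_force: 59.8
shift [0.6 0.2 3.6] rz -0.0 tilt [-0.001  0.002  0.   ] q6 -0.26
```

```bash

python3 -m crank '{"xyz":[[0,0,3.5],[0,0,0],[0,0,0],[0,0,0],[0,0,0],[0,0,-20],[0,0,-40],[0,0,-40],[-40,0,-40],[-40,0,-30],[-40,0,0],[-40,0,0],[-20,0,0],[0,0,0],[0,0,0]],"dr":[[0,0,0],[0,0,0],[0,0,0],[0,0,0],[0,0,0],[0,0,0],[0,0,0],[0,0,0],[0,0,0],[0,0,0],[0,0,0],[0,0,0],[0,0,0],[0,0,0],[0,0,0]],"jaw":[1,1,0.45,0.45,0.45,0.45,0.45,0.45,0.45,0.45,0.45,0.45,0.45,0.45,0.45]}'
python3 - <<'E'
from h import *
print(robot.observe()["eef_pos"])
s=robot.grab_frame("scene");cv2.imwrite("pics/s12.png",cv2.resize(s[140:380,160:480],(800,600)))
E
```

```text
time_s: 27.78
eef_pos: [0.7856, 0.0329, 0.1619]
ee_rot: [-0.07, 0.998, -0.0, -0.0]
wrist_force: [-0.9, 0.1, -0.4]
finger_gap: 0.0472
grasp_force: 0.0
[0.78557435 0.03287159 0.16188853]
```

View pics/s12.png

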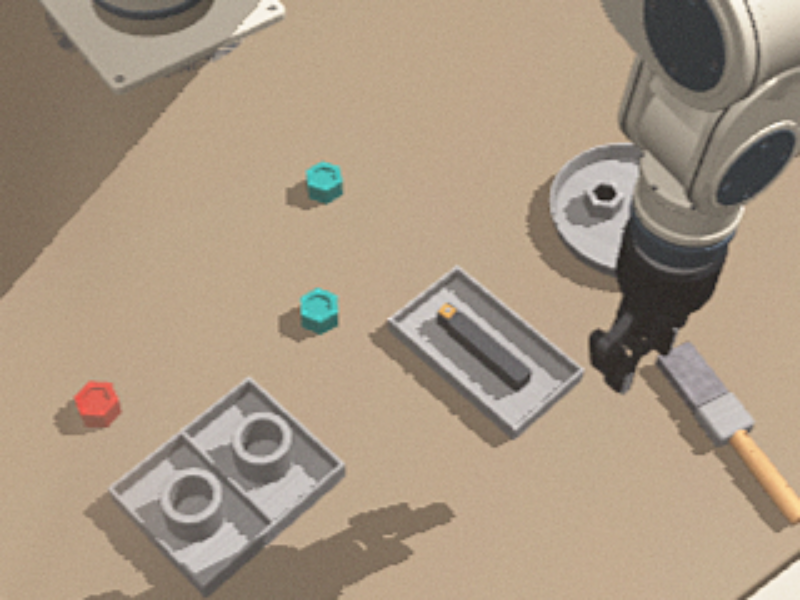

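The bar lies flat and lengthwise in the trough, and a bush stands in each bay. One nut shows in the dish at (604,198). The arm hides the other, but it was seen flat in the dish earlier. I hand in the job.

```bash
python3 -c "
from cell import robot
print(robot.finish_job())"
```

```text
the job is handed in; nothing more can be done
None
```

The job is handed in after about 28 s of robot time: both nuts flat in the dish, one bush standing in each bay and the turning tool lengthwise in the trough, with the bottle and hammer never approached; the last picture hid one nut behind the arm, but an earlier one showed both flat.

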